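Fit the kneading tool to the kitchen machine

ROBOT

A 6-joint arm with a two-finger parallel gripper is mounted at the origin on the work surface. World frame = base frame: x ahead of the robot, y to its left, z up, the work surface at z = 0. Lengths are in mm, angles in degrees, forces in N, time in s.
With the tool pointing down it reaches from about 325 to 925 mm from the base axis. Payload 3.1 kg.
Tool frame: the origin (TCP) lies at the very end of the fingers, on their centre line; the grasp point (between the pads) lies grasp_offset behind it (grasp_offset is the distance from the TCP to the grasp point, in mm); z points along the fingers, y is the line along which they close (so a half turn about z gives the same grasp; the last joint's range is limited). The gripper opens to 85 mm and grips with 20 to 120 N. Pads are 22 mm wide; open, the fingers measure 114 mm over their backs; the gripper's body (76 mm by 85 mm) begins 54 mm behind the grasp point. The pads swing forward as they close: fully open they stand 13 mm farther back than shut.
Start: joints at [-78.507, 12.427, 92.441, -0, 75.132, -6.429], TCP at [192.349, -594.677, 231.3] pointing down, gripper open.
Joint ranges: [-157.48, 157.48], [-44.54, 120.13], [17.64, 146.25], [-64.5, 244.5], [7.68, 150.69], [-147.95, 147.95]. Speed limits (degrees/s): [159.86, 159.86, 180, 180, 180, 180].

INTERFACE

Orientations are given as [roll, pitch, yaw] about the fixed x, y, z axes, in that order (R = Rz(yaw) Ry(pitch) Rx(roll)).
In Python, from station import * gives the robot as it stands. Calls block until the motion is done:
- goto(position, orientation): joint-space move of the TCP to a pose.
- move_l(position, attitude=None, speed=150): straight line of the TCP; attitude=None keeps the orientation; speed is the mean speed in mm/s.
- move_j(angles): joint-space move.
- grip(opening, squeeze=None): finger opening in mm; squeeze is the grip in N (None keeps the last); returns when the fingers have stopped.
- wait(seconds).
- solve_ik(position, orientation): joint angles nearest the present ones, or None.
- get_obs(): the state.
- get_image(name): name is "side" or "top"; returns the picture (400x640x3 uint8, red, green, blue); there is no depth.
- get_calibration(name): a dict with "fx", "fy", "cx", "cy" (pixels), "R" (3x3) and "t" (3): a world point X has camera coordinates R X + t. Camera axes: x right, y down, z forward; pixel columns grow to the right and rows downward; lengths in mm; the calibration is good to about 2 mm. A picture is of the moment at which its call begins. get_calibration takes no time and is no camera call.
A pose or a line that the arm cannot do raises Unreachable and nothing moves.
- sign_off(): hands the job in; it is judged then, once.
Trained networks look in the newest picture that a camera, given by its name, has taken for a name from the list of things; names that differ only in an ending like _2 or _b are one class to them, and where a whole thing is asked for, a point or a joint stands for the part that bears it (a point fixed in the world has none). Each returns a list of dicts, best first, with "score" (0 to 1); they miss things now and then, are a little off and sometimes report something else, mostly with a low value. They report only what shows in the picture. A call takes as long as a camera call.
- spot_in(name, camera): "extent" ([centre column, centre row, width, height] in pixels, round what is visible of it).
- regions_of(name, camera): "region" (400x640 bool, what is visible of it) and "extent" ([centre column, centre row, width, height] in pixels, round what is visible of it).
The state is a dict: "t": time; "joint_pos": joint angles; "qvel": joint speeds; "effort": joint torques, N m; "tcp_pos": TCP position; "ee_rot": TCP orientation; "wrist_force": force on the tool from outside, world axes, zero at the start; "moment": the same for the moment, N m; "grip_width": finger opening in mm; "grip_force": force on a finger pad.
Only numpy, scipy, OpenCV 4.12 (cv2) and the standard library are available. Lean on these libraries where they do the work, as an engineer would, in place of code of your own. Each camera call takes 0.05 s, during which the arm holds its last target. There are 200 camera calls.

TASK

Take the kneading tool (the hub with two arms) off the sloping drainer and slide it, arms downward, over the upright drive shaft in the kitchen machine's bowl until it sits fully home on the shoulder. Keep hold of it until it is right down rather than letting it drop, then let go; leave the grating disc and everything else where it is.

Things in the scene. Friction and masses are not known exactly. Their poses are not given: they have to be found in the camera images.
- kneader: Kneading tool: white hub tube, 36 mm outside, 20 mm bore right through, 70 mm long, with two stubby swept arms along its x and -x (10 to 28 mm above its underside, reaching 62 mm from the axis); upper 42 mm free to grip. Origin: centre of the underside; z up the tube's axis. It starts on a slanted peg of the drainer, top leaning 31.5 degrees towards the drainer's -x.
- disc: The grating disc, not wanted: the same size of white hub tube, but with a flat round steel disc 92 mm across near its lower end instead of arms; on the drainer's other peg. Origin and axes as for the kneading tool.
- drainer: Fixed black sloping plate on wire legs, 130 x 270 mm, 8 mm thick, sloping 31.5 degrees: low edge at its -x, 20 mm high, high edge 85 mm. Two pegs, 16 mm thick, 30 mm long, stand square to the plate 75 mm either side of its middle along y. Origin: on the worktop under the plate's middle, which is 50 mm up.
- machine: Kitchen machine, fixed: round white motor base 230 mm across, an open steel bowl on it (224 mm across, rim 148 mm above the worktop, floor 95 mm) and an upright steel drive shaft in the bowl's middle. Control knob on its -x side. Origin: on the worktop under the shaft; z up along the shaft.
- seat (a point): Where the shaft rises from its black shoulder (40 mm across), on the shaft's axis, 110 mm above the worktop. The hub's underside rests here when the tool is home.
- shaft_tip (a point): Top of the drive shaft, 80 mm above the shoulder. The shaft is 16 mm thick, its last 6 mm narrowing to 10 mm.
- jar: Small amber glass spice jar with steel lid, 42 mm across, 75 mm high. Origin: centre of its underside. To be left alone.
- mug: White mug, 80 mm across, 90 mm high. Origin: centre of its underside. To be left alone.
- bowl: Wooden bowl, 120 mm across, 60 mm high. Origin: centre of its underside. To be left alone.
- oil: Green glass oil bottle, 64 mm across, 230 mm high. Origin: centre of its underside. To be left alone.
- spoon: Wooden spoon lying flat. Origin: centre of its underside. To be left alone.
- tumbler: Drinking glass, 70 mm across, 95 mm high. Origin: centre of its underside. To be left alone.
- can: Closed steel food can, 74 mm across, 100 mm high. Origin: centre of its underside. To be left alone.

How it is judged (in metres and radians):
On the way:
1. the kneading tool is down on the shaft, within 12 mm of the shoulder, while the fingers still hold it (z of kneader in the frame of seat between -0.004 and 0.012 m and horizontal distance between kneader and seat below 0.005 m and angle between kneader's own z axis and vertical below 0.1 rad and contact force between the fingers and kneader above 0.5 N), for 0.1 s.
At the end, for the whole second after the job is handed in: The kneading tool is on the drive shaft, arms downward, its underside within 4 mm of the shoulder, its axis within 5 mm of the shaft's and within 0.06 rad of upright, released and at rest; the disc is within 20 mm and every bystander within 30 mm of its starting place (z of kneader in the frame of seat between -0.004 and 0.004 m and horizontal distance between kneader and seat below 0.005 m and angle between kneader's own z axis and vertical below 0.06 rad and linear speed of kneader below 0.01 m/s and distance of disc from where it was at the start of the episode below 0.02 m and distance of each of jar, mug, bowl, oil, spoon, tumbler, can from where it was at the start of the episode below 0.03 m); the robot touches nothing.
It fails at once if the grating disc is pushed more than 20 mm out of its place (distance of disc from where it was at the start of the episode above 0.02 m).
It fails at once if a bystander is pushed more than 30 mm (distance of any of jar, mug, bowl, oil, spoon, tumbler, can from where it was at the start of the episode above 0.03 m).
It also fails if it takes over 48 s, if anything falls off the work surface, if the arm or the gripper's body presses on something with over 40 N, if the wrist force passes 120 N, or if a joint passes its speed limit or range.

## Working session

There is one attempt and no reset: what is moved stays moved. The work goes in short steps, each a Python script; the robot and the scene stay as the last script left them, time stands still between calls to the robot, and variables do not carry over. Pictures are saved under pics/ and viewed, at most 10 in all, crops included, and the job is handed in when it is done.

```bash
mkdir -p pics; ls
python3 - <<'E'
from station import *
import cv2,numpy as np
o=get_obs();print({k:np.round(v,2) if not isinstance(v,str) else v for k,v in o.items()})
try: print(grasp_offset)
except Exception as e: print(e)
for c in("side","top"):
    im=get_image(c);cv2.imwrite(f"pics/{c}0.png",im[:,:,::-1])
    k=get_calibration(c);print(c,k["fx"],k["fy"],k["cx"],k["cy"],np.round(k["R"],3).tolist(),np.round(k["t"],1),"cam",np.round(-np.array(k["R"]).T@k["t"]))
    for n in("kneader","disc","drainer","machine","shaft_tip","seat"):
        print(n,[(round(d["score"],2),np.round(d["extent"],1).tolist()) for d in spot_in(n,c)][:3])
print(get_obs()["t"])
E
```

```text
pics
{'t': np.float64(0.0), 'joint_pos': array([-78.51,  12.48,  92.53,   0.  ,  75.13,  -6.43]), 'qvel': array([-0.04,  0.03, -0.06,  0.11, -0.04, -0.03]), 'effort': array([ 0.000e+00, -3.968e+01, -3.039e+01,  0.000e+00,  1.000e-02,
        0.000e+00]), 'tcp_pos': array([ 192.19, -593.87,  229.96]), 'ee_rot': array([-1.7986e+02, -2.0000e-02,  1.7920e+01]), 'wrist_force': array([ 0.71,  0.09, -0.15]), 'moment': array([ 0.04, -0.03,  0.01]), 'grip_force': np.float64(0.0), 'grip_width': np.float64(85.11)}
18.700000000000003
side 434.9089903067815 434.9089903067815 311.8752845272948 197.03303075595466 [[-0.946, -0.325, 0.005], [-0.186, 0.527, -0.829], [0.267, -0.785, -0.559]] [ 540.3  219.5 1232.1] cam [ 223. 1028.  868.]
kneader [(0.65, [347.5, 191.8, 31.3, 26.2])]
disc [(0.61, [355.3, 174.0, 19.0, 20.0]), (0.37, [286.8, 168.8, 23.3, 33.1])]
drainer [(0.79, [346.2, 191.9, 40.4, 58.2])]
machine [(0.9, [293.5, 275.0, 94.3, 99.2])]
shaft_tip [(0.94, [293.6, 275.1, 93.2, 98.9])]
seat [(0.9, [292.2, 273.1, 89.5, 105.3]), (0.52, [355.7, 236.8, 18.2, 28.3])]
top 420.4087000683152 420.4087000683152 308.9008436115809 201.9595617706786 [[0.01, -1.0, 0.013], [-0.998, -0.011, -0.066], [0.066, -0.012, -0.998]] [ -14.1  576.8 1650.8] cam [ 466.   12. 1685.]
kneader [(0.6, [345.1, 224.4, 12.2, 33.5])]
disc [(0.68, [382.4, 219.1, 22.1, 21.6]), (0.56, [306.3, 164.5, 26.4, 21.0])]
drainer [(0.61, [360.6, 216.4, 68.3, 35.7])]
machine [(0.8, [240.4, 212.1, 63.5, 62.9])]
shaft_tip [(0.86, [235.4, 211.6, 65.1, 62.5])]
seat [(0.9, [238.1, 211.7, 67.1, 64.3])]
0.7
```

View pics/side0.png

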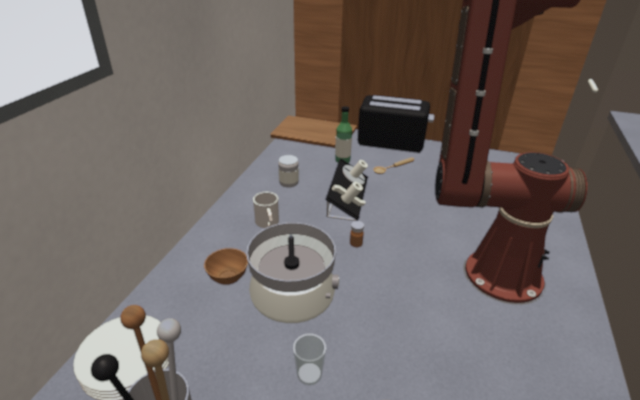

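View pics/top0.png

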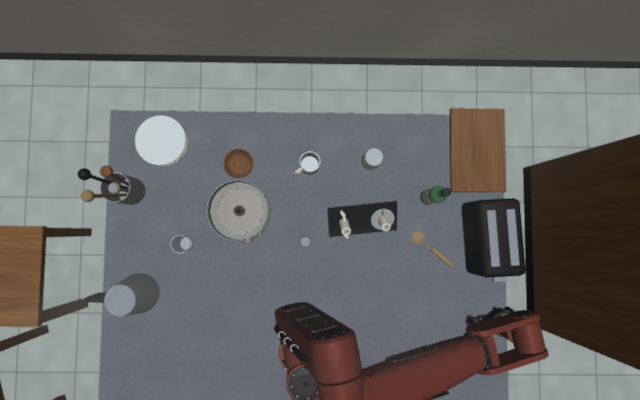

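Run:
```python
import cv2,numpy as np
t=cv2.imread("pics/top0.png");s=cv2.imread("pics/side0.png")
f=lambda im,c0,r0,w,h,k:cv2.resize(im[r0:r0+h,c0:c0+w],None,fx=k,fy=k,interpolation=cv2.INTER_CUBIC)
a=f(t,320,195,80,50,5);b=f(t,200,175,80,75,5)[:350]
c=f(s,320,150,56,72,7)[:,:400];d=f(s,243,222,100,65,4)
L=np.vstack([a,b]);
R=np.vstack([c[:],np.zeros((96,392,3),np.uint8)])[:600]
R2=np.zeros((600,400,3),np.uint8);R2[:,:392]=cv2.resize(c,(392,504)) if 0 else R
cv2.imwrite("pics/z1.png",np.hstack([L,R2]))
cv2.imwrite("pics/z2.png",cv2.resize(s[222:297,243:343],None,fx=8,fy=8,interpolation=cv2.INTER_CUBIC))
```

```text
(no output)
```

View pics/z1.png

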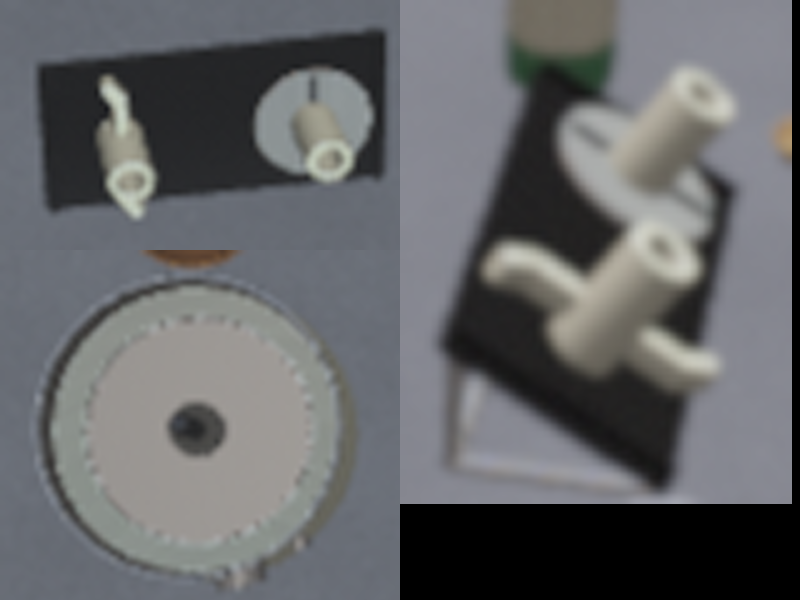

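View pics/z2.png

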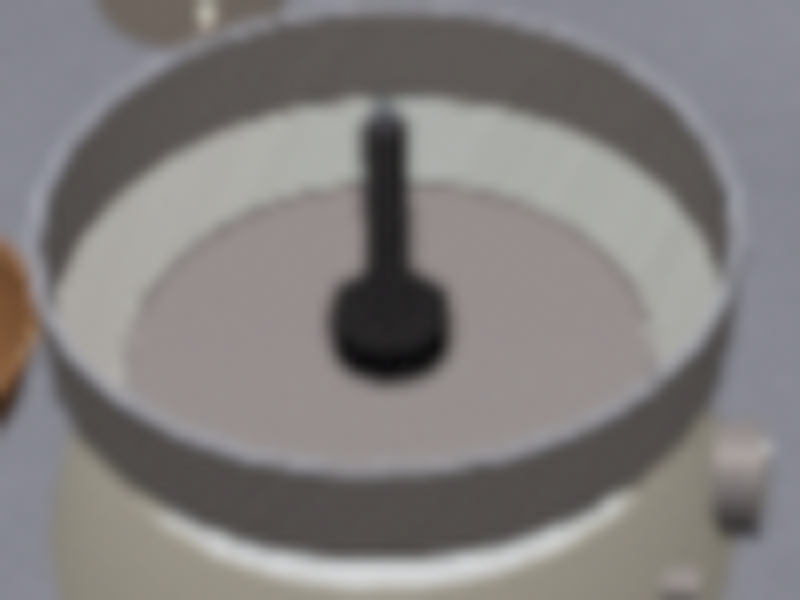

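```bash
cat > h.py <<'E'
from station import *
import numpy as np
from scipy.optimize import least_squares
from scipy.spatial.transform import Rotation as Ro
K={c:get_calibration(c) for c in("side","top")}
def proj(c,X):
    k=K[c];p=np.asarray(X)@np.array(k["R"]).T+k["t"]
    return np.c_[k["fx"]*p[:,0]/p[:,2]+k["cx"],k["fy"]*p[:,1]/p[:,2]+k["cy"]]
def tri(s,t):
    r=least_squares(lambda X:np.r_[(proj("side",X[None])-s)[0],(proj("top",X[None])-t)[0]],[450,0,100])
    return r.x,r.fun
def px(uv,c0,r0,k,du=0,dv=0): return (np.array(uv,float)-[du,dv]+.5)/k-.5+[c0,r0]
E
cat > fit.py <<'E'
from h import *
T=lambda uv:px(uv,320,195,5); S=lambda uv:px(uv,320,150,7,400)
M=lambda uv:px(uv,200,175,5,0,250); Z=lambda uv:px(uv,243,222,8)
for n,s,t in(("kn top",S((665,255)),T((131,183))),("disc top",S((706,95)),T((329,160))),("tip",Z((383,105)),M((186,427))),("seat",Z((388,303)),M((197,431))),
  ("arm far",S((500,262)),T((107,80))),("arm near",S((703,368)),T((136,211)))):
    X,r=tri(s,t);print(n,X.round(1),r.round(2))
# drainer corners of plate's top face, (x,y) signs
ct={(1,1):T((38,65)),(1,-1):T((384,32)),(-1,-1):T((385,176)),(-1,1):T((50,211))}
cs={(1,1):S((447,343)),(1,-1):S((548,68)),(-1,-1):S((736,187)),(-1,1):S((668,487))}
a=np.radians(31.5)
def plate(p,P): # P in the plate frame (origin: middle of top face)
    R=Ro.from_euler("ZY",[p[2],-a]).as_matrix()
    return np.asarray(P,float)@R.T+[p[0],p[1],p[3]]
ks=list(ct);P=[(65*i,135*j,0) for i,j in ks]
f=lambda p:np.r_[(proj("top",plate(p,P))-[ct[k] for k in ks]).ravel(),(proj("side",plate(p,P))-[cs[k] for k in ks]).ravel()]
r=least_squares(f,[450,-100,0,50]);p=r.x
print("drainer",p.round(3),np.degrees(p[2]),r.fun.round(1))
print("kn base/top pred",plate(p,[(0,75,0),(0,75,70),(0,-75,70)]).round(1))
E
python3 fit.py
```

```text
kn top [ 464.6 -145.8  110.8] [ 0.47  0.02 -0.11 -0.53]
disc top [ 481.7 -294.2  113.3] [ 0.13  0.01 -0.03 -0.14]
tip [539.2 251.2 191.1] [ 1.04  0.1  -0.44 -1.44]
seat [538.6 254.9 113.1] [ 0.74  0.07 -0.32 -1.04]
arm far [ 540.2 -128.7  101.2] [ 0.05  0.   -0.01 -0.05]
arm near [ 443.6 -156.2   45.3] [ 0.65  0.03 -0.15 -0.75]
drainer [ 5.10985e+02 -2.16948e+02  1.11000e-01  5.42390e+01] 6.373814952550188 [-0.2  0.1  0.9 -0.4  0.1 -0.3 -0.6 -0.3 -0.4 -0.5 -0.8 -1.   0.8  1.2
  1.1  0.7]
kn base/top pred [[ 502.7 -142.4   54.2]
 [ 466.3 -146.5  113.9]
 [ 483.  -295.5  113.9]]
```

```bash
cat > m.py <<'E'
from h import *
import cv2
t=cv2.imread("pics/top0.png").astype(int);s=cv2.imread("pics/side0.png").astype(int)
print("top rows thru shaft",[t[r,230:249].sum(1).tolist() for r in range(204,219)])
print("side cols thru tip",[s[r,284:300].sum(1).tolist() for r in range(232,240)])
for n,c in(("top",t),("side",s)):
    print(n)
c0=np.array([540,253.])
def ring(c,rad,z):
    a=np.linspace(0,2*np.pi,400);return np.c_[c[0]+rad*np.cos(a),c[1]+rad*np.sin(a),a*0+z]
# mask fits
for n,im,w in(("top",t,(195,235,170,255)),("side",s,(240,345,215,300))):
    m=((im[:,:,2]-im[:,:,0])>2)&(im.sum(2)>330); 
    g=np.zeros(m.shape,np.uint8); 
    seed=(225,211) if n=="top" else (275,268)
    nl,lab=cv2.connectedComponents(m.astype(np.uint8),connectivity=4);l=lab[seed[1],seed[0]]
    yy,xx=np.nonzero(lab==l);print(n,"floor px",l,len(xx),xx.min(),xx.max(),yy.min(),yy.max(),im[seed[1],seed[0]])
for n in("top","side"):
    print(n,"pred tip,seat",proj(n,[(*c0,190),(*c0,110)]).round(2).tolist(),"rim",[ (ring(c0,112,148)@np.eye(3)).shape and np.round([proj(n,ring(c0,112,148)).min(0),proj(n,ring(c0,112,148)).max(0)],1).tolist()])
get_image("top");get_image("side")
for n in("top","side"):
    d=regions_of("machine",n)[0];yy,xx=np.nonzero(d["region"]);print(n,d["score"],xx.min(),xx.max(),yy.min(),yy.max())
E
python3 m.py
```

```text
top rows thru shaft [[451, 454, 453, 453, 454, 455, 455, 456, 455, 453, 456, 456, 459, 459, 458, 458, 459, 460, 459], [451, 453, 453, 453, 454, 456, 421, 381, 361, 354, 366, 406, 445, 459, 458, 460, 460, 460, 460], [453, 452, 453, 453, 454, 408, 320, 260, 229, 219, 236, 291, 345, 422, 459, 459, 461, 459, 460], [453, 454, 452, 453, 398, 282, 197, 194, 213, 216, 218, 221, 227, 342, 436, 459, 460, 461, 460], [453, 453, 453, 424, 308, 196, 176, 163, 168, 185, 210, 219, 221, 243, 357, 440, 460, 459, 459], [451, 453, 453, 366, 243, 208, 198, 155, 120, 136, 173, 210, 220, 204, 268, 408, 460, 459, 460], [453, 454, 453, 345, 211, 194, 182, 145, 121, 120, 138, 196, 221, 220, 241, 394, 460, 460, 459], [451, 453, 452, 375, 237, 170, 146, 122, 117, 118, 141, 197, 222, 219, 241, 392, 460, 459, 461], [452, 453, 453, 405, 282, 193, 180, 170, 150, 144, 179, 212, 218, 208, 276, 409, 459, 459, 460], [451, 454, 452, 436, 351, 247, 217, 208, 200, 194, 209, 219, 220, 194, 342, 442, 461, 458, 460], [452, 453, 453, 453, 424, 340, 248, 217, 218, 218, 220, 220, 245, 326, 422, 459, 459, 459, 459], [452, 453, 4
[... 703 characters left out ...]
504, 501, 491, 474], [505, 508, 512, 497, 441, 350, 288, 280, 325, 413, 485, 513, 516, 517, 514, 511], [519, 521, 510, 468, 371, 263, 218, 211, 230, 327, 451, 504, 517, 516, 517, 519], [521, 519, 504, 437, 311, 194, 166, 169, 168, 273, 433, 502, 516, 517, 519, 519], [519, 519, 504, 431, 290, 168, 133, 134, 134, 254, 427, 504, 516, 518, 520, 519]]
top
side
top floor px 33 1469 217 262 188 232 [146 150 153]
side floor px 162 2428 250 332 234 279 [142 143 150]
top pred tip,seat [[235.91, 208.35], [239.33, 209.44]] rim [[[207.0, 178.5], [268.4, 239.7]]]
side pred tip,seat [[290.94, 235.5], [291.61, 259.81]] rim [[[246.4, 221.6], [335.8, 280.4]]]
top 0.84 206 270 179 242
side 0.75 246 339 222 324
```

```bash
cat >> h.py <<'E'
a=np.radians(31.5);yd=np.radians(6.4)
axis=Ro.from_euler("ZY",[yd,-a]).apply([0,0,1])
top=np.array([465.2,-146.1,111.5])
y=np.array([-np.sin(yd),np.cos(yd),0])
def att(ax,y):
    z=-ax;M=np.c_[np.cross(y,z),y,z];return Ro.from_matrix(M).as_euler("xyz",degrees=True).tolist()
E
python3 - <<'E'
from h import *
for s in(1,-1):
    A=att(axis,s*y);g=top-36.7*axis
    print(s,np.round(A,1),[None if (q:=solve_ik((g+d*axis).tolist(),A)) is None else np.round(q,1).tolist() for d in(0,70,110)])
    for yaw in(-90,0,90,180,45,-45,135,-135):
        q=solve_ik([539,253,260],[180,0,yaw]);print(yaw,None if q is None else np.round(q,1).tolist())
    if s==1:continue
E
```

```text
1 [-180.    31.5 -173.6] [None, None, None]
-90 None
0 [18.4, 7.6, 94.9, -0.0, 77.5, 108.4]
90 [18.4, 7.6, 94.9, -0.0, 77.5, 18.4]
180 [18.4, 7.6, 94.9, 0.0, 77.5, -71.6]
45 [18.4, 7.6, 94.9, -0.0, 77.5, 63.4]
-45 None
135 [18.4, 7.6, 94.9, 0.0, 77.5, -26.6]
-135 [18.4, 7.6, 94.9, 0.0, 77.5, -116.6]
-1 [180.  -31.5   6.4] [[-37.5, -3.5, 133.9, 41.8, 32.9, 13.8], [-41.9, -16.1, 136.1, 34.6, 43.4, 19.7], [-44.7, -22.9, 136.5, 32.0, 50.1, 21.5]]
-90 None
0 [18.4, 7.6, 94.9, -0.0, 77.5, 108.4]
90 [18.4, 7.6, 94.9, -0.0, 77.5, 18.4]
180 [18.4, 7.6, 94.9, 0.0, 77.5, -71.6]
45 [18.4, 7.6, 94.9, -0.0, 77.5, 63.4]
-45 None
135 [18.4, 7.6, 94.9, 0.0, 77.5, -26.6]
-135 [18.4, 7.6, 94.9, 0.0, 77.5, -116.6]
```

Run:
```python
from h import *
import cv2
A=att(axis,-y);g=top-36.7*axis
goto((g+90*axis).tolist(),A)
move_l((g+45*axis).tolist(),speed=150)
im=get_image("side");cv2.imwrite("pics/s2.png",cv2.resize(im[110:240,290:420,::-1],None,fx=4,fy=4,interpolation=cv2.INTER_CUBIC))
o=get_obs();print(o["t"],o["tcp_pos"]-g,o["wrist_force"],o["ee_rot"])
```

```text
3.25 [-23.12400017  -3.22318696  38.85707704] [-0.11091911 -0.95357407 -0.1178425 ] [179.98079762 -31.51388862   6.38398979]
```

View pics/s2.png

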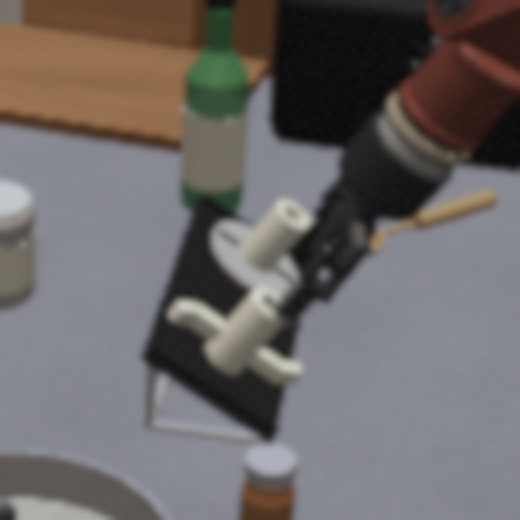

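Run:
```python
from h import *
g=np.array(get_obs()["tcp_pos"])+13*axis
for n,P in(("mid",g),("near",g+48*y),("far",g-48*y),("hubtop",top)):
    print(n,((proj("side",P[None])[0]-[290,110])*4).round(0))
```

```text
mid [286. 285.]
near [278. 316.]
far [293. 255.]
hubtop [271. 303.]
```

Run:
```python
from h import *
import cv2
g=top-36.7*axis
for d in(20,8,0):
    move_l((g+d*axis).tolist(),speed=80);o=get_obs();print(d,o["tcp_pos"]-g-d*axis,o["wrist_force"].round(1))
    if np.linalg.norm(o["wrist_force"])>10: break
else:
    grip(30,50);wait(.2);o=get_obs();print(o["t"],o["grip_width"],o["grip_force"],o["wrist_force"].round(1),o["tcp_pos"]-g)
im=get_image("side");cv2.imwrite("pics/s3.png",cv2.resize(im[140:230,310:400,::-1],None,fx=6,fy=6,interpolation=cv2.INTER_CUBIC))
```

```text
20 [ 0.04745639 -0.12383622  0.32865464] [ 0.   0.1 -0.4]
8 [-0.1056689   0.09487322  0.09081612] [0.3 0.1 0.5]
0 [-0.18073196  0.14006584  0.00036433] [ 0.7  0.1 -0.7]
4.9833 33.63917619484762 53.894819570705295 [-3.8 -0.8  4.2] [ 0.28343092 -0.50392658  0.43733188]
```

View pics/s3.png

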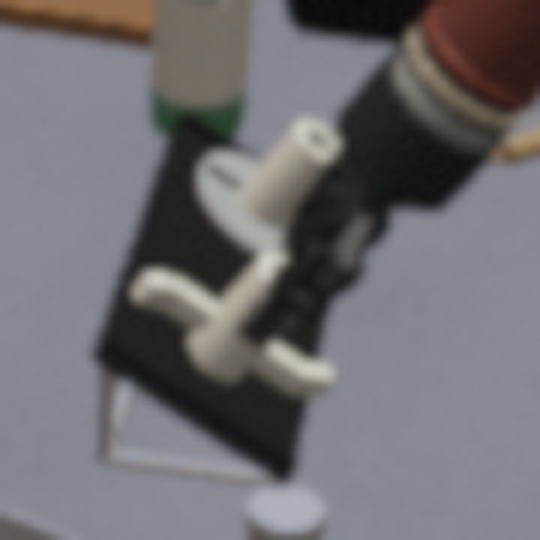

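```bash
cat > ov.py <<'E'
from h import *
import cv2,sys
def overlay(fn,boxes,k=6,W=66,H=90):
    out=[]
    o=get_obs();R=Ro.from_euler("xyz",o["ee_rot"],degrees=True).as_matrix();p=np.array(o["tcp_pos"])
    for c in("side","top"):
        im=get_image(c)[:,:,::-1];m=proj(c,p[None])[0];c0=int(m[0]-W/2);r0=int(m[1]-H/2)
        z=cv2.resize(im[r0:r0+H,c0:c0+W],None,fx=k,fy=k,interpolation=cv2.INTER_CUBIC)
        f=lambda X:np.round((proj(c,np.atleast_2d(X))-[c0,r0]+.5)*k-.5).astype(int).reshape(-1,1,2)
        w=o["grip_width"]/2
        for s,col in((1,(0,0,255)),(-1,(255,0,0))):
            q=np.array([(x,s*w,zz) for x,zz in((-11,0),(11,0),(11,-30),(-11,-30))])@R.T+p
            cv2.polylines(z,[f(q)],True,col,1)
        for L in boxes(p,R): cv2.polylines(z,[f(L)],False,(0,255,0),1)
        out.append(z)
    cv2.imwrite(fn,np.hstack(out))
E
python3 - <<'E'
from ov import *
th=np.linspace(0,6.28,40)
u=np.cross(y,axis)
overlay("pics/o1.png",lambda p,R:[top+18*(np.cos(th)[:,None]*u+np.sin(th)[:,None]*y),np.array([top,top-70*axis])])
E
```

```text
(no output)
```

View pics/o1.png

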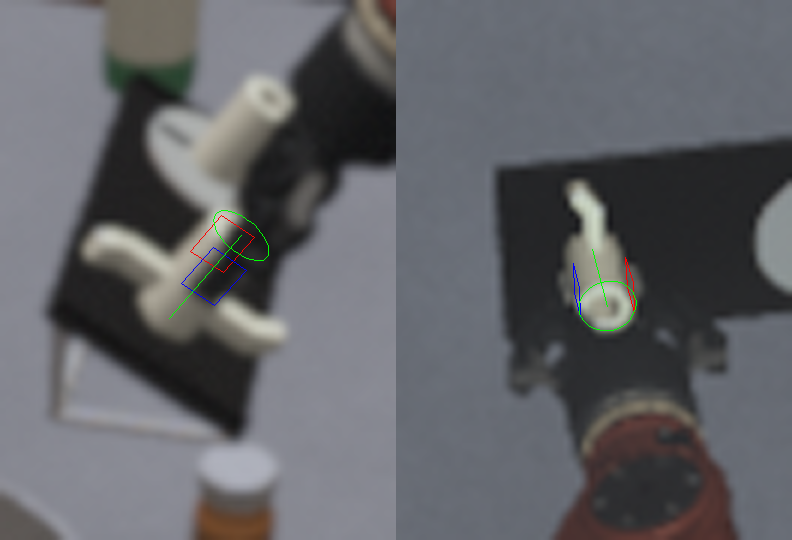

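Run:
```python
from ov import *
import ov
im=get_image("side");z=np.clip(255*(im[165:215,325:390,::-1]/255.)**.5,0,255).astype(np.uint8)
z=cv2.resize(z,None,fx=11,fy=11,interpolation=cv2.INTER_CUBIC)
o=get_obs();R=Ro.from_euler("xyz",o["ee_rot"],degrees=True).as_matrix();p=np.array(o["tcp_pos"])
q=np.array([(x,-16.8,zz) for x,zz in((-11,0),(11,0),(11,-30),(-11,-30))])@R.T+p
cv2.polylines(z,[np.round((proj("side",q)-[325,165]+.5)*11).astype(int).reshape(-1,1,2)],True,(0,0,255),1)
cv2.imwrite("pics/o2.png",z)
```

```text
(no output)
```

View pics/o2.png

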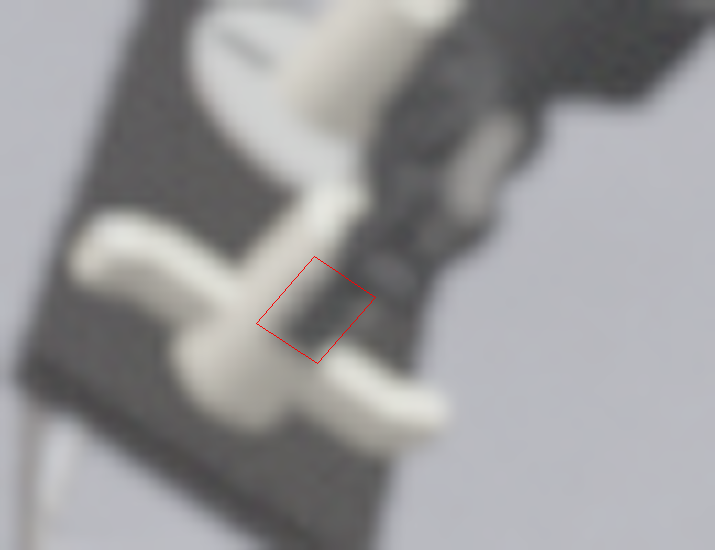

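Run:
```python
from h import *
u=np.cross(y,axis)
g=top-36.7*axis
for d in(6,12):
    grip(50);move_l((g+d*u).tolist(),speed=80)
    grip(30,50);wait(.15);o=get_obs();print(d,o["t"],o["grip_width"],o["grip_force"],o["wrist_force"].round(1),((o["tcp_pos"]-g)@np.c_[u,y,axis]).round(1),o["moment"].round(2))
```

```text
6 6.1583 33.637032717016126 51.599465631879866 [-1.6 -2.9  1. ] [ 6.2 -0.6  0.1] [-0.38  0.31 -0.21]
12 7.1333 33.84756330072464 49.332570657134056 [-1.6 -2.9  2.3] [12.3 -0.7  0.2] [-0.51  0.44 -0.15]
```

Run:
```python
from ov import *
u=np.cross(y,axis)
g=top-36.7*axis+4*u-0.6*y
grip(50);move_l(g.tolist(),speed=80)
grip(30,80);wait(.15)
move_l((g+15*axis).tolist(),speed=60);o=get_obs();print(o["t"],o["grip_width"],o["grip_force"],o["wrist_force"].round(1),o["moment"].round(2))
move_l((g+75*axis).tolist(),speed=120);o=get_obs();print(o["t"],o["grip_width"],o["grip_force"],o["wrist_force"].round(1),o["moment"].round(2))
A0=[180,0,6.4]
p=np.array(o["tcp_pos"])
goto([470,-100,290],A0)
o=get_obs();print(o["t"],o["grip_width"],o["grip_force"],o["joint_pos"].round(1),o["wrist_force"].round(1))
goto([539,253,275],A0)
o=get_obs();print(o["t"],o["tcp_pos"],o["ee_rot"],o["grip_width"],o["grip_force"],o["wrist_force"].round(1))
th=np.linspace(0,6.28,40);c=np.c_[18*np.cos(th),18*np.sin(th),th*0]
overlay("pics/o3.png",lambda p,R:[c+p-[0,0,33],c+p+[0,0,37]])
for n in("top","side"): cv2.imwrite(f"pics/{n}3.png",get_image(n)[:,:,::-1])
```

```text
8.525 33.95934671339172 79.63964831200428 [ 1.1 -0.1 -1. ] [-0.11  0.21 -0.07]
9.175 33.67157780654167 79.80692575802095 [-0.2  0.1 -1.8] [-0.01  0.4  -0.04]
9.9167 33.73626251725967 79.89090678398497 [-2.040e+01 -8.200e+00  1.076e+02  1.000e-01  8.070e+01  6.310e+01] [ 0.2 -0.9 -2.1]
11.2667 [539.07535291 251.47290653 274.61361604] [1.79948636e+02 3.50054210e-02 6.30875511e+00] 33.798930068558775 79.88840288948268 [ 0.3  0.  -1.1]
```

View pics/o3.png

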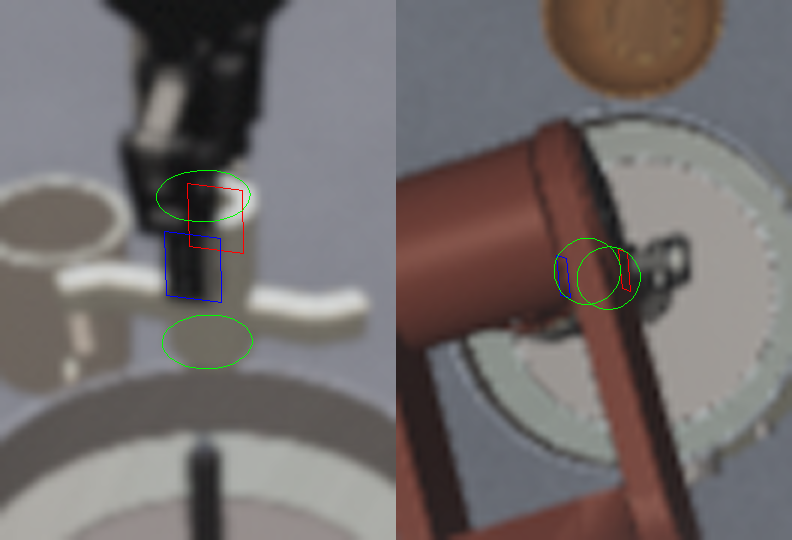

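Run:
```python
from h import *
import cv2
s=cv2.imread("pics/side3.png").astype(int)
p=np.array(get_obs()["tcp_pos"]);b=proj("side",[p-[0,0,33],p-[0,0,20],p+[0,0,37]]);print(b)
r0=int(b[0,1]);c0=int(b[0,0])
for r in range(r0-4,r0+3,2):print(r,c0-12,s[r,c0-12:c0+13].sum(1).tolist())
tp=proj("side",[(539,254,190),(539,254,150)]);print(tp)
for r in(237,239,242,246,250):print(r,s[r,283:301].sum(1).tolist())
```

```text
[[290.8829287  218.24764375]
 [290.76498142 213.86956653]
 [290.22768194 193.92558189]]
214 278 [317, 344, 354, 350, 339, 327, 322, 318, 314, 310, 309, 307, 308, 310, 312, 314, 315, 314, 313, 318, 333, 356, 371, 386, 403]
216 278 [322, 379, 409, 414, 410, 400, 369, 334, 319, 315, 315, 314, 314, 316, 315, 315, 316, 317, 312, 310, 313, 316, 316, 319, 319]
218 278 [322, 379, 414, 419, 419, 412, 377, 336, 315, 312, 312, 313, 314, 315, 317, 317, 316, 312, 309, 308, 312, 342, 364, 368, 364]
220 278 [322, 380, 412, 421, 421, 413, 384, 354, 335, 320, 313, 313, 315, 315, 315, 318, 315, 315, 317, 326, 349, 385, 407, 413, 410]
[[291.16652969 235.8299086 ]
 [291.5047404  248.23963397]]
237 [520, 521, 518, 509, 468, 370, 263, 221, 214, 229, 327, 451, 506, 516, 518, 519, 519, 519]
239 [520, 519, 518, 504, 431, 291, 168, 131, 132, 135, 258, 426, 501, 516, 519, 519, 519, 521]
242 [518, 518, 522, 507, 444, 314, 170, 113, 112, 121, 252, 429, 504, 521, 520, 519, 518, 517]
246 [415, 421, 425, 414, 370, 267, 157, 115, 112, 114, 199, 340, 407, 422, 422, 426, 427, 425]
250 [433, 433, 433, 431, 406, 312, 181, 113, 105, 112, 177, 308, 394, 428, 433, 432, 433, 433]
```

```bash
cat > d.py <<'E'
from h import *
def descend(x,y_,z,zend,step,fz=12,gain=0.06):
    f0=np.array(get_obs()["wrist_force"])
    while z>zend:
        z-=step;move_l([x,y_,z],speed=50);o=get_obs();f=np.array(o["wrist_force"])
        print(round(o["t"],1),round(z,1),o["tcp_pos"].round(1),f.round(1),o["moment"].round(2))
        if f[2]>fz: print("contact");break
        x+=np.clip(gain*f[0],-1,1)*(abs(f[0])>3);y_+=np.clip(gain*f[1],-1,1)*(abs(f[1])>3)
    return x,y_,z
E
python3 - <<'E'
from d import *
move_l([542.4,254,236],speed=80)
o=get_obs();print(o["tcp_pos"],o["wrist_force"])
print(descend(542.4,254,236,208,4))
E
```

```text
[542.26399814 254.02679006 235.49971702] [ 0.88314082 -0.21301968 -1.73565069]
12.4 232 [542.4 254.1 232.2] [-0.5  0.6 -1.4] [-0.03  0.02 -0.01]
12.6 228 [542.2 253.9 227.7] [ 0.4 -0.6 -1.7] [-0.03  0.02  0.  ]
12.9 224 [542.1 253.9 223.5] [-0.2  0.6 -1.2] [-0.    0.03  0.03]
13.1 220 [542.1 253.9 219.5] [-0.5 -0.3 -0.8] [-0.01  0.03  0.02]
13.4 216 [542.1 253.9 215.5] [ 0.9  0.  -0.7] [ 0.04  0.01 -0.02]
13.6 212 [542.1 253.9 211.5] [-0.8  0.2 -0.7] [-0.    0.03 -0.04]
13.9 208 [542.1 253.9 207.5] [ 0.1  0.5 -2.2] [0.06 0.02 0.02]
(np.float64(542.4), np.float64(254.0), 208)
```

Run:
```python
from d import *
x,yy,z=descend(542.4,254,208,152,8)
x,yy,z=descend(x,yy,z,134,1.5,fz=8)
for n in range(1):
    wait(.3);o=get_obs();print(o["t"],o["tcp_pos"],o["wrist_force"],o["grip_force"],o["grip_width"])
```

```text
14.2 200 [541.9 253.8 199.1] [ 0.2 -0.2 -1.2] [-0.   -0.01  0.02]
14.5 192 [541.9 253.8 191.2] [-0.8  0.1 -0.9] [ 0.05  0.02 -0.02]
14.8 184 [541.9 253.8 183.3] [ 0.5 -0.3 -1.9] [-0.02  0.01  0.01]
15.1 176 [541.9 253.9 175.3] [ 0.3 -0.8 -1.5] [-0.   -0.05 -0.03]
15.4 168 [541.9 253.8 167.3] [ 0.1 -0.2 -1.2] [ 0.03 -0.02  0.03]
15.7 160 [541.9 253.8 159.3] [-0.2  0.4 -1. ] [-0.04 -0.02  0.02]
16.0 152 [542.  253.9 151.3] [ 0.3 -0.1 -1.2] [ 0.05 -0.01  0.01]
16.3 150.5 [542.4 254.  150.5] [ 0.5  0.7 -2.3] [ 0.01  0.01 -0.02]
16.5 149.0 [542.3 254.  148.9] [-0.3 -0.4 -1.1] [-0.01 -0.02 -0.  ]
16.8 147.5 [542.3 254.  147.3] [-0.3 -0.2 -1.5] [ 0.05  0.03 -0.01]
17.0 146.0 [542.3 253.9 145.8] [-0.7  0.4 -1.3] [0.04 0.02 0.02]
17.3 144.5 [542.3 254.  144.3] [-0.2  0.2 -1.4] [-0.03  0.03 -0.08]
17.5 143.0 [542.7 254.1 143.9] [-1.4 -0.1  3.1] [-0.13  0.36  0.  ]
17.8 141.5 [542.9 254.1 143.8] [-3.2 -2.8  9.3] [-0.22  0.89  0.05]
contact
18.0667 [542.89001632 254.11531309 143.83214399] [-3.05291499 -1.81382686  9.1108273 ] 81.08596105012111 33.67579774738474
```

Run:
```python
from h import *
import cv2
move_l([542.4,254,143.5],speed=30);wait(.2);print(get_obs()["wrist_force"].round(1))
grip(60);move_l([542.4,254,240],speed=80);goto([480,60,330],[180,0,6.4]);wait(.5)
o=get_obs();print(o["t"],o["wrist_force"].round(1),o["grip_force"],o["tcp_pos"])
s=get_image("side");t=get_image("top")
cv2.imwrite("pics/f.png",np.hstack([cv2.resize(s[160:300,240:380,::-1],(420,420)),cv2.resize(t[155:255,190:280,::-1],(378,420))]))
```

```text
[0.3 0.3 2.7]
21.6417 [-0.4  0.2  0.6] 0.0 [480.04079082  60.31007107 329.78235392]
```

View pics/f.png

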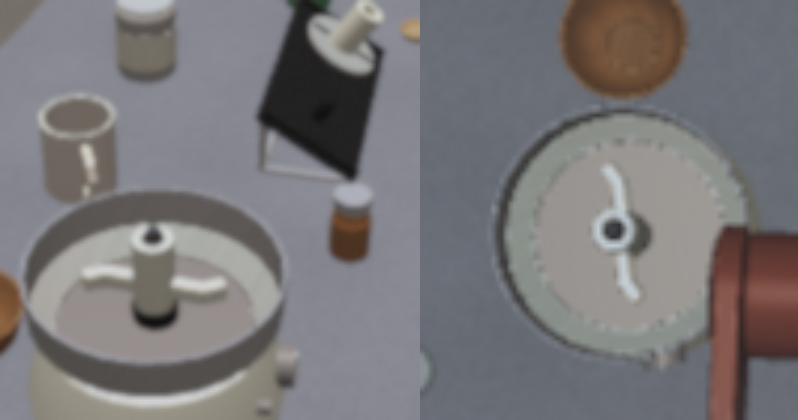

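The picture shows the kneader upright on the shaft at about (153,275), with its underside on the black shoulder and the shaft tip showing through the top. The disc is still on its peg and the bystanders in view look undisturbed.

```bash
python3 -c "
from station import *
print(sign_off())"
```

```text
the job is handed in; nothing more can be done
None
```

The kneading tool is seated on the drive shaft's shoulder, held until it was fully down and then released; the disc and the bystanders in view look unmoved in the final picture, and the job was handed in at about 22 s with no verdict returned.

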